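Draw out the drying tray with the sanding drums

ROBOT

A 6-joint arm with a two-finger parallel gripper is mounted at the origin on a cart in front of the work surface, level with it; the furniture and walls round the work are solid. World frame = base frame: x ahead of the robot, y to its left, z up, the work surface at z = 0. Lengths are in mm, angles in degrees, forces in N, time in s.
With the tool pointing down it reaches from about 325 to 925 mm from the base axis. Payload 3.1 kg.
Tool frame: the origin (TCP) lies at the very end of the fingers, on their centre line; the grasp point (between the pads) lies grasp_offset behind it (grasp_offset is the distance from the TCP to the grasp point, in mm); z points along the fingers, x is the direction in which the jaws open and shut, and the axes are right-handed (so a half turn about z gives the same grasp; the last joint's range is limited). The gripper opens to 85 mm and grips with 20 to 120 N. Pads are 22 mm wide; open, the fingers measure 114 mm over their backs; the gripper's body (76 mm by 85 mm) begins 54 mm behind the grasp point. The pads swing forward as they close: fully open they stand 13 mm farther back than shut.
Start: joints at [-6.429, 12.427, 92.441, -0, 75.132, -6.429], TCP at [625.011, 0.021, 231.3] pointing down, gripper open.
Joint ranges: [-157.48, 157.48], [-44.54, 120.13], [17.64, 146.25], [-64.5, 244.5], [7.68, 150.69], [-147.95, 147.95]. Speed limits (degrees/s): [159.86, 159.86, 180, 180, 180, 180].

INTERFACE

Orientations are given as [roll, pitch, yaw] about the fixed x, y, z axes, in that order (R = Rz(yaw) Ry(pitch) Rx(roll)).
In Python, from station import * gives the robot as it stands. Calls block until the motion is done:
- goto(position, orientation): joint-space move of the TCP to a pose.
- move_l(position, attitude=None, speed=150): straight line of the TCP; attitude=None keeps the orientation; speed is the mean speed in mm/s.
- move_j(angles): joint-space move.
- grip(opening, squeeze=None): finger opening in mm; squeeze is the grip in N (None keeps the last); returns when the fingers have stopped.
- wait(seconds).
- solve_ik(position, orientation): joint angles nearest the present ones, or None.
- get_obs(): the state.
- get_image(name): name is "scene" or "side" or "wrist"; returns the picture (480x640x3 uint8, red, green, blue); there is no depth.
- get_calibration(name): a dict with "fx", "fy", "cx", "cy" (pixels), "R" (3x3) and "t" (3): a world point X has camera coordinates R X + t; the wrist camera has in their place "mount" (4x4, takes a point from camera to tool coordinates, whose origin is the TCP and whose axes are the tool frame's). Camera axes: x right, y down, z forward; pixel columns grow to the right and rows downward; lengths in mm; the calibration is good to about 2 mm. A picture is of the moment at which its call begins: read the wrist's pose just before it. get_calibration takes no time and is no camera call.
A pose or a line that the arm cannot do raises Unreachable and nothing moves.
- sign_off(): hands the job in, once; it reports no verdict.
Trained networks look in the newest picture that a camera, given by its name, has taken for a name from the list of things; names that differ only in an ending like _2 or _b are one class to them, and where a whole thing is asked for, a point or a joint stands for the part that bears it (a point fixed in the world has none). Each returns a list of dicts, best first, with "score" (0 to 1); they miss things now and then, are a little off and sometimes report something else, mostly with a low value. They report only what shows in the picture. A call takes as long as a camera call.
- spot_in(name, camera): "extent" ([centre column, centre row, width, height] in pixels, round what is visible of it).
- regions_of(name, camera): "region" (480x640 bool, what is visible of it) and "extent" ([centre column, centre row, width, height] in pixels, round what is visible of it).
The state is a dict: "t": time; "joint_pos": joint angles; "qvel": joint speeds; "effort": joint torques, N m; "tcp_pos": TCP position; "ee_rot": TCP orientation; "wrist_force": force on the tool from outside, world axes, zero at the start; "moment": the same for the moment, N m; "grip_width": finger opening in mm.
Only numpy, scipy, OpenCV 4.12 (cv2) and the standard library are available. Lean on these libraries where they do the work, as an engineer would, in place of code of your own. Each camera call takes 0.05 s, during which the arm holds its last target. There are 200 camera calls.

TASK

The glue on the sanding drums in the drying cabinet has set: with a fingertip push back the bolt of the tray that holds the black drums, then hook the fingertip behind that tray's lip and draw the tray out as far as it goes, with the drums still lying in it. Leave the tray with the vial caps shut and bolted, grip or lift nothing, and leave everything else on the bench where it is.

Things in the scene. Friction and masses are not known exactly. Their poses are not given: they have to be found in the camera images.
- cabinet: Low plywood drying cabinet with a clear cover, fixed; 152 mm deep, 272 wide, 58 high. Origin: centre of its underside, on the table; x points from its front to its back (away from the robot), y to its left, z up. Two steel trays slide side by side in it, centred 57 mm left and right of its middle; a barrel bolt on each outer front stile bars its tray.
- drum_liner: Lime-green foam liner 127x84x8 mm with five black sanding drums (18 mm across, standing 19 mm above the foam) seated in it; lies loose in one of the two trays, left or right from run to run. Origin: centre of its underside; axes as the cabinet's. Total mass about 0.1 kg.
- cap_liner: Dark grey foam liner 127x84x8 mm with one red and two yellow vial caps (36 mm across) seated in it; lies loose in the other tray. Origin: centre of its underside; axes as the cabinet's.
- left_tray (a joint): Slide of the left tray, m: 0 shut, grows as it comes forward (cabinet's -x), 0.100 at its stop; 1.5 N of friction, stays where left. Its grey front panel (98 mm wide, top 45 mm above the table, front face 88 mm ahead of the cabinet's origin) carries the pull: a ledge 46 mm wide, top 15 mm above the table, runs 36 mm forward to an upturned lip 6 mm thick.
- left_bolt (a joint): Slide of the left tray's bolt, m: 0 fully shot, grows outward (to the cabinet's left), 0.026 at its stop; starts at 0 to 0.004; 1.2 N of friction, stays where left. Shot, its rod crosses the outer 18 mm of the tray's front and really stops the tray after 3 mm; above 0.020 the tray is free.
- left_lip (a point): Point on the black inner face of the left tray's lip: the side to hook, 46 mm wide, 12 to 43 mm above the table. It is the centre of this face (toward the cabinet), 27.5 mm above the table; axes as the cabinet's; moves with the tray. The pocket behind it runs 36 mm along its +x to the front panel, open at the top and both ends.
- left_tab (a point): Point on the red inner side of the finger tab on the left bolt's outer end: the side to push outward. Upright plate, 28 mm along x, 18 to 48 mm above the table, in front of the cabinet. It is the centre of the red face (toward the cabinet's middle), 33 mm above the table, 117 mm ahead of the cabinet's origin, 136 mm to its left when shot; axes as the cabinet's; moves with the bolt. 56 mm free up to the tray's pull.
- right_tray (a joint): Slide of the right tray, m: 0 shut, grows as it comes forward (cabinet's -x), 0.100 at its stop; 1.5 N of friction, stays where left. Its grey front panel (98 mm wide, top 45 mm above the table, front face 88 mm ahead of the cabinet's origin) carries the pull: a ledge 46 mm wide, top 15 mm above the table, runs 36 mm forward to an upturned lip 6 mm thick.
- right_bolt (a joint): Slide of the right tray's bolt, m: 0 fully shot, grows outward (to the cabinet's right), 0.026 at its stop; starts at 0 to 0.004; 1.2 N of friction, stays where left. Shot, its rod crosses the outer 18 mm of the tray's front and really stops the tray after 3 mm; above 0.020 the tray is free.
- right_lip (a point): Point on the black inner face of the right tray's lip: the side to hook, 46 mm wide, 12 to 43 mm above the table. It is the centre of this face (toward the cabinet), 27.5 mm above the table; axes as the cabinet's; moves with the tray. The pocket behind it runs 36 mm along its +x to the front panel, open at the top and both ends.
- right_tab (a point): Point on the red inner side of the finger tab on the right bolt's outer end: the side to push outward. Upright plate, 28 mm along x, 18 to 48 mm above the table, in front of the cabinet. It is the centre of the red face (toward the cabinet's middle), 33 mm above the table, 117 mm ahead of the cabinet's origin, 136 mm to its right when shot; axes as the cabinet's; moves with the bolt. 56 mm free up to the tray's pull.
- scissors: Bystander: white-handled paper scissors, 175 mm, lying on the amber cutting board at the robot's right front. Origin: underside.
- blue_vial: Bystander: vial with red label and blue cap, 36 mm across, 60 mm tall, at the left edge. Origin: underside.
- red_vial: Bystander: vial with red label and red cap, 39x36x60 mm, at the left edge. Origin: underside.
- dropper: Bystander: small white dropper bottle, 20 mm across, 36 mm tall, at the left edge. Origin: underside.
- parts_case: Bystander: flat clear hinged parts box, 64x140x33 mm, at the left front. Origin: underside.
- marker: Bystander: white marker pen with a pink band, 14x152x12 mm, near the front edge. Origin: underside.
- pen: Bystander: blue ball pen, 12x151x10 mm, near the front edge. Origin: underside.

How it is judged:
By the outcome, as a careful person would: the job done as asked, in the order asked, and still so for the second after the job is handed in, with the robot touching nothing.
It also fails if it takes over 40 s, if anything falls off the work surface, if the arm or the gripper's body presses on something with over 40 N, if the wrist force passes 120 N, or if a joint passes its speed limit or range.

## Working session

There is one attempt and no reset: what is moved stays moved. The work goes in short steps, each a Python script; the robot and the scene stay as the last script left them, time stands still between calls to the robot, and variables do not carry over. Pictures are saved under pics/ and viewed, about 8 in all and at most 12, crops included, and the job is handed in when it is done.

```bash
mkdir -p pics; python3 - <<'E'
from station import *
import cv2
for c in ("scene","side","wrist"):
    im=get_image(c); cv2.imwrite(f"pics/{c}0.png",im[:,:,::-1])
    k=get_calibration(c); print(c,{a:(b if isinstance(b,(int,float)) else [[round(float(z),3) for z in r] if hasattr(r,'__len__') else round(float(r),2) for r in b]) for a,b in k.items()})
    for n in ("cabinet","drum_liner","cap_liner","left_tab","right_tab","left_lip","right_lip"):
        print(n,[(round(d["score"],2),[round(float(v)) for v in d["extent"]]) for d in spot_in(n,c)[:2]])
o=get_obs();print(o)
E
```

```text
scene {'fx': 477.6450421366042, 'fy': 477.6450421366042, 'cx': 322.03567684632793, 'cy': 240.1461305161285, 'R': [[0.646, -0.764, -0.002], [-0.566, -0.477, -0.673], [0.513, 0.436, -0.74]], 't': [-308.71, 375.65, 817.05]}
cabinet [(0.83, [363, 216, 137, 101])]
drum_liner [(0.53, [368, 228, 4, 1])]
cap_liner [(0.46, [214, 201, 14, 25])]
left_tab [(0.48, [308, 212, 24, 11])]
right_tab [(0.48, [397, 258, 25, 20])]
left_lip [(0.57, [335, 224, 37, 31])]
right_lip [(0.79, [375, 240, 43, 34]), (0.73, [304, 215, 28, 10])]
side {'fx': 560.7757034690346, 'fy': 560.7757034690346, 'cx': 307.44433752580954, 'cy': 237.47655539083016, 'R': [[-0.693, -0.721, -0.005], [-0.415, 0.404, -0.816], [0.59, -0.563, -0.579]], 't': [403.25, 244.26, 993.42]}
cabinet [(0.91, [258, 219, 139, 93])]
drum_liner [(0.55, [280, 219, 7, 8]), (0.18, [436, 223, 21, 19])]
cap_liner [(0.46, [331, 306, 74, 14])]
left_tab [(0.49, [247, 255, 18, 21])]
right_tab [(0.42, [264, 236, 41, 35])]
left_lip [(0.87, [264, 239, 34, 33]), (0.62, [438, 221, 20, 18])]
right_lip [(0.78, [294, 217, 39, 28]), (0.74, [288, 214, 18, 13])]
wrist {
[... 486 characters left out ...]

right_lip [(0.74, [326, 216, 58, 95])]
{'t': 1.2, 'joint_pos': array([-6.42704543e+00,  1.24274931e+01,  9.24420238e+01, -1.55285616e-03,
        7.51322706e+01, -6.42851919e+00]), 'qvel': array([ 0.00420984,  0.07193119,  0.04644406,  0.10057755, -0.05644943,
       -0.02911604]), 'effort': array([-9.39378265e-05, -3.96887898e+01, -3.04256380e+01, -1.10681667e-04,
        6.80403718e-04, -1.15432084e-05]), 'tcp_pos': array([6.24999944e+02, 3.09684556e-02, 2.31290584e+02]), 'ee_rot': array([1.79998709e+02, 1.94433455e-03, 1.87221204e-03]), 'wrist_force': array([ 0.82558616, -0.29947072,  0.65358038]), 'moment': array([-0.0081029 , -0.06584542,  0.0306569 ]), 'grip_width': 85.56728964265906}
```

View pics/wrist0.png

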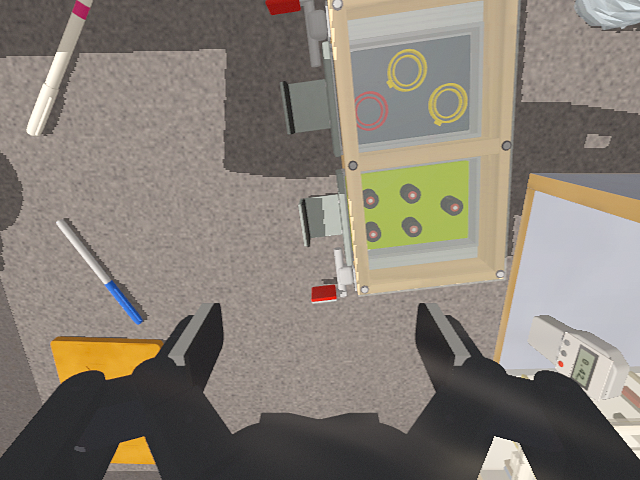

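View pics/scene0.png

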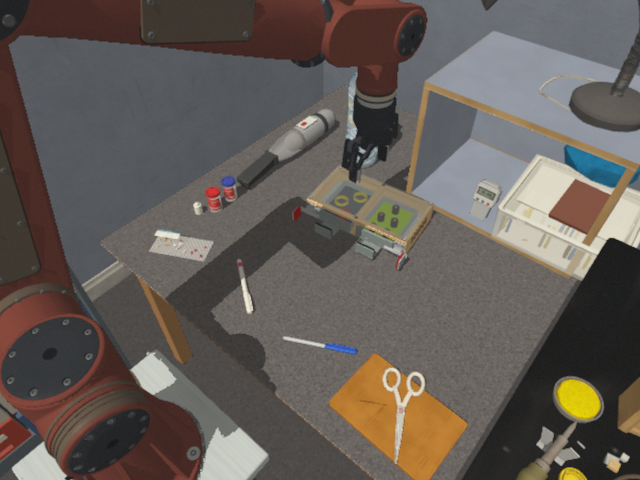

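View pics/side0.png

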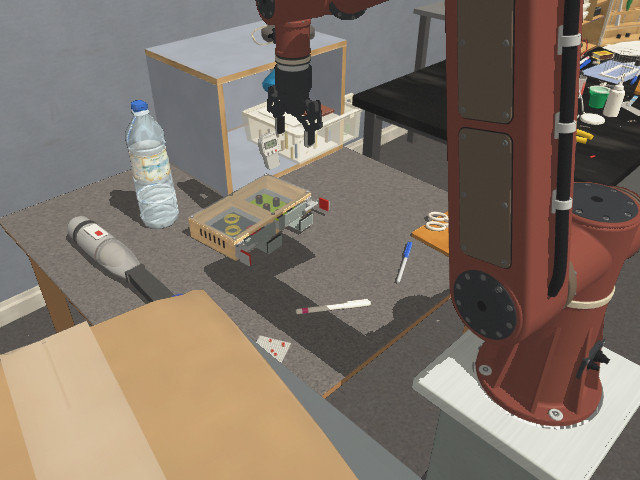

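Wrist view: drums (lime liner) are in the lower tray in the image, which is the cabinet's right one. Its red tab is at (324,293) and its lip at about (306,222). Cabinet screws are at (353,166), (506,146), (365,289), (500,274).

```bash
cat > h.py <<'E'
from station import *
import numpy as np
from scipy.spatial.transform import Rotation as Ro
def back(uv,z,obs):
    k=get_calibration("wrist");M=np.array(k["mount"]);R=Ro.from_euler("xyz",obs["ee_rot"],degrees=True).as_matrix()
    d=np.array([(uv[0]-k["cx"])/k["fx"],(uv[1]-k["cy"])/k["fy"],1.])
    c=R@M[:3,3]+obs["tcp_pos"];d=R@M[:3,:3]@d
    return c+d*(z-c[2])/d[2]
E
python3 - <<'E'
from h import *
o=get_obs()
for n,uv,z in [("fl",(337,3),58),("fm",(353,166),58),("bm",(506,146),58),("fr",(365,289),58),("br",(500,274),58),("corner fr",(359,295),58),("tab bot-left",(313,302),48),("tab inner L",(311,287),48),("tab inner R",(335,285),48),("lip top",(301,199),43),("lip bot",(307,245),43)]:
    print(n,back(uv,z,o).round(1))
E
```

```text
fl [639.3 172.5  58. ]
fm [656.2  44.2  58. ]
bm [793.7  62.   58. ]
fr [672.7 -81.9  58. ]
br [810.  -64.8  58. ]
corner fr [666.7 -88.9  58. ]
tab bot-left [ 618.3 -102.9   48. ]
tab inner L [616.3 -84.8  48. ]
tab inner R [641.9 -82.4  48. ]
lip top [607.  10.  43.]
lip bot [612.4 -38.7  43. ]
```

```bash
cat >> h.py <<'E'
C=np.array([725,53.3]);YAW=7.4
ATT=[180,0,YAW+90]
c_,s_=np.cos(np.radians(YAW)),np.sin(np.radians(YAW));Rz=np.array([[c_,-s_],[s_,c_]])
def W(x,y,z): return [*(C+Rz@[x,y]),z]
def L(p): return Rz.T@(np.array(p)[:2]-C)
def F(base=np.zeros(3)):
    f=get_obs()["wrist_force"]-base; return np.array([*(Rz.T@f[:2]),f[2]])
E
python3 - <<'E'
from h import *
import cv2
grip(0)
goto(W(-117,-106,150),ATT)
o=get_obs();print(o["t"],o["tcp_pos"],o["ee_rot"],o["grip_width"],o["wrist_force"],o["joint_pos"].round(0))
im=get_image("wrist");cv2.imwrite("pics/w1.png",im[:,:,::-1])
k=get_calibration("wrist");M=np.array(k["mount"]);R=Ro.from_euler("xyz",o["ee_rot"],degrees=True).as_matrix()
def proj(p):
    c=M[:3,:3].T@(R.T@(np.array(p)-o["tcp_pos"])-M[:3,3]);return (k["fx"]*c[0]/c[2]+k["cx"],k["fy"]*c[1]/c[2]+k["cy"])
for n,p in dict(tabtopA=(-131,-136,48),tabtopB=(-103,-136,48),tabbotA=(-131,-136,18),tabbotB=(-103,-136,18),lip_r=(-124,-80,43),lip_l=(-124,-34,43),cornerfr=(-76,-136,58)).items():
    print(n,np.round(proj(W(*p))))
    cv2.circle(im,tuple(int(v) for v in np.round(proj(W(*p)))),3,(255,0,255),1)
cv2.imwrite("pics/w1.png",im[:,:,::-1])
E
```

```text
3.5583 [622.80410966 -66.81976699 150.22296857] [1.79977935e+02 4.51402317e-03 9.73793341e+01] 0.15363371701688025 [ 0.56630894 -0.41306455  0.21628006] [ -13.   17.   96.    0.   67. -110.]
tabtopA [279. 218.]
tabtopB [280. 253.]
tabbotA [283. 209.]
tabbotB [284. 240.]
lip_r [352. 225.]
lip_l [412. 225.]
cornerfr [280. 290.]
```

View pics/w1.png

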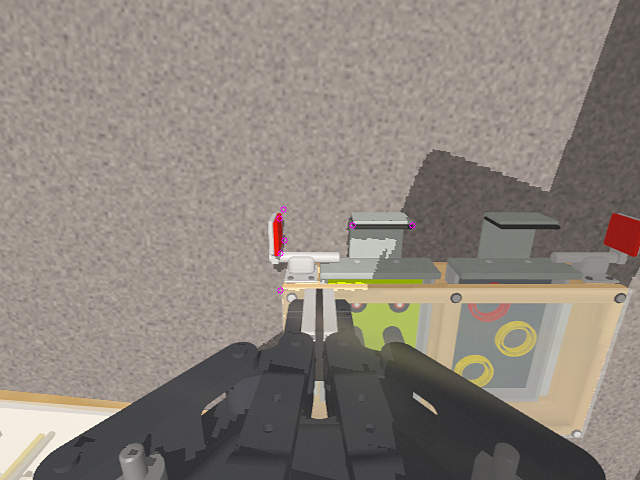

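The projected model agrees with the picture: lip at (352..412, 225) and red tab face at (276–283, 213–256), so the bolt starts about 2 mm out. Next I push it.

```bash
python3 - <<'E'
from h import *
import cv2
move_l(W(-119,-106,60),ATT)
move_l(W(-119,-106,27),ATT,speed=60)
wait(.2)
b=get_obs()["wrist_force"];print(get_obs()["tcp_pos"],b)
y=-106;hit=0
while y>-152:
    y-=2 if y>-140 else 1
    move_l(W(-119,y,27),speed=40)
    f=F(b);o=get_obs();print(y,L(o["tcp_pos"]).round(1),f.round(1),round(o["t"],2))
    if abs(f[1])>7: break
im=get_image("scene");cv2.imwrite("pics/s1.png",cv2.resize(im[170:290,260:440],None,fx=4,fy=4)[:,:,::-1])
E
```

```text
[621.15278538 -67.26514418  27.56206447] [ 0.96720736 -0.88368552 -0.72045971]
-108 [-118.8 -108.2] [-1.   1.6  0.7] 5.51
-110 [-119.  -110.1] [-0.6  0.6  1. ] 5.76
-112 [-119.  -112.2] [-1.1  0.2  0.8] 6.01
-114 [-119.  -114.1] [-0.8  0.7  0.5] 6.26
-116 [-118.9 -116.1] [-1.6  1.4  1.1] 6.51
-118 [-119.  -118.1] [-1.9  0.8 -0.1] 6.76
-120 [-119.  -120.1] [-0.6  0.4  0.4] 7.01
-122 [-119.  -122.2] [-1.1  0.9  1.2] 7.26
-124 [-119.1 -124.1] [-0.3  0.7  0.7] 7.51
-126 [-119. -126.] [-1.9  1.7  0.3] 7.76
-128 [-119.  -128.1] [-1.4  1.7  0.4] 8.01
-130 [-119.  -130.2] [-1.1  1.3  1.3] 8.26
-132 [-119.  -132.2] [-0.7  1.2  0. ] 8.51
-134 [-119.  -134.2] [-1.2  0.8 -0.5] 8.76
-136 [-119.  -136.2] [-0.6  0.9  0.3] 9.01
-138 [-119.  -138.2] [-0.6  1.9  0.5] 9.26
-140 [-119.  -140.2] [-1.9  1.5 -0. ] 9.51
-141 [-119.  -141.1] [-1.9  2.   0.9] 9.76
-142 [-119.  -142.1] [-0.8  2.3  0.1] 10.01
-143 [-119.  -143.1] [0.1 2.3 0.2] 10.26
-144 [-119.  -144.1] [-0.4  1.5  0.4] 10.51
-145 [-119.  -145.1] [-1.1  0.9 -0.2] 10.76
-146 [-119.  -146.1] [-1.1  1.2  0.2] 11.01
-147 [-119.  -147.1] [-0.4  1.4 -0. ] 11.26
-148 [-119.  -147.7] [-1.4  2.3  1.6] 11.51
-149 [-119.  -147.9] [-0.5  6.5  2.1] 11.76
-150 [-119. -148.] [-0.7  8.2  3.2] 12.01
```

Force rose at y=-148, where the bolt's stop should be (face at about -162). I back off, lift and go over the pocket with a check picture.

```bash
python3 - <<'E'
from h import *
import cv2
move_l(W(-119,-110,27),speed=120)
move_l(W(-119,-108,85),speed=120)
move_l(W(-106,-57,85),speed=120)
o=get_obs();print(o["tcp_pos"],o["t"])
a=get_image("scene")[170:290,260:440];b=get_image("wrist")
cv2.imwrite("pics/s2.png",np.hstack([cv2.resize(a,(480,320)),cv2.resize(b,(320,240))[:0:1] if 0 else cv2.copyMakeBorder(cv2.resize(b,(320,240)),0,80,0,0,cv2.BORDER_CONSTANT)])[:,:,::-1])
E
```

```text
[626.94259418 -16.59987181  84.52548304] 13.7667
```

View pics/s2.png

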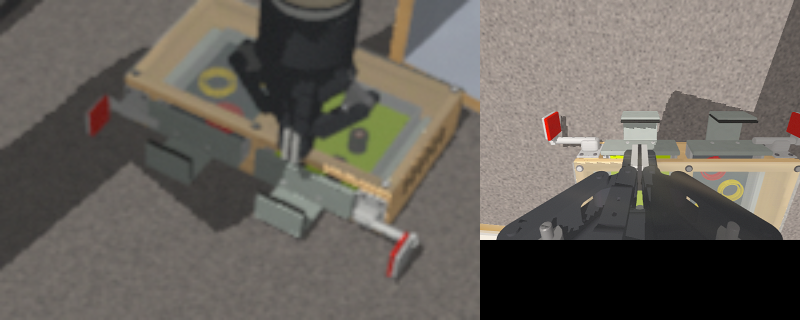

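The right tab (scene crop (403,255); wrist (552,125)) now stands well outward, and the fingertip is over the pocket, centred on the pull. I descend and draw.

```bash
python3 - <<'E'
from h import *
import cv2
move_l(W(-106,-57,45),speed=100)
wait(.2);b=get_obs()["wrist_force"]
z=45
while z>25:
    z-=5; move_l(W(-106,-57,z),speed=60)
    if abs(F(b)[2])>5: print("touch",z,F(b));break
print(F(b).round(1))
x=-106
while x>-219:
    x-=4 if x>-206 else 1
    move_l(W(x,-57,z),speed=50)
    f=F(b);o=get_obs();print(x,L(o["tcp_pos"]).round(1),f.round(1),round(o["t"],2))
    if abs(f[0])>9: break
E
```

```text
[ 0.3 -0.1 -0.9]
-110 [-110.2  -57. ] [ 0.  -0.5 -0.1] 15.87
-114 [-114.2  -57. ] [-0.3 -0.4 -1.2] 16.12
-118 [-118.4  -57. ] [-0.9 -0.9 -0.1] 16.37
-122 [-122.6  -57. ] [-0.2 -0.5 -0.3] 16.62
-126 [-126.6  -57. ] [ 0.3  0.3 -0.5] 16.87
-130 [-130.6  -57. ] [-0.6  0.  -0.5] 17.12
-134 [-134.5  -57. ] [-0.1 -0.6 -1.2] 17.37
-138 [-138.6  -57. ] [-0.1  0.  -0.4] 17.62
-142 [-142.6  -57. ] [ 0.8  0.3 -0.8] 17.87
-146 [-146.6  -57. ] [-0.1 -0.5 -0. ] 18.12
-150 [-150.6  -56.9] [-0.3 -0.3  0.4] 18.37
-154 [-154.6  -56.9] [-0.1  0.3 -0.1] 18.62
-158 [-158.6  -56.9] [-0.6  0.3  0.2] 18.87
-162 [-162.6  -57. ] [ 0.7 -0.2 -1.1] 19.12
-166 [-166.6  -57. ] [0.4 0.3 0.2] 19.37
-170 [-170.6  -57. ] [-0.   1.2 -1.5] 19.62
-174 [-174.6  -57. ] [-0.  -0.4 -0.4] 19.87
-178 [-178.6  -56.9] [ 0.  -0.2 -0.6] 20.12
-182 [-182.5  -57. ] [ 0.1  0.1 -0.7] 20.37
-186 [-186.6  -57. ] [-0.2 -0.  -1.1] 20.62
-190 [-190.6  -56.9] [-0.3  0.8 -1. ] 20.87
-194 [-194.6  -57. ] [-0.   1.3 -1.2] 21.12
-198 [-198.6  -56.9] [-0.5  0.1 -0.6] 21.37
-202 [-202.6  -56.9] [ 0.1  0.  -0.6] 21.62
-206 [-206.6  -56.9] [-0.8  0.5 -1. ] 21.87
-207 [-207.1  -57. ] [ 0.7 -0.4 -0.7] 22.12
-208 [-207.9  -57. ] [ 0.8 -0.6 -0.7] 22.37
-209 [-209.  -57.] [ 1.   0.2 -0.3] 22.62
-210 [-209.7  -57. ] [ 1.9  0.2 -0.9] 22.87
-211 [-209.7  -57.1] [ 6.2  0.5 -3.5] 23.12
-212 [-209.7  -57.1] [ 8.   1.3 -5.8] 23.37
-213 [-209.7  -57.2] [ 9.1  0.8 -7.3] 23.62
```

The stop is felt at x=-209.7. I centre in the pocket, lift out, step back and look.

```bash
python3 - <<'E'
from h import *
import cv2
move_l(W(-205,-57,25),speed=40)
move_l(W(-205,-57,120),speed=80)
move_l(W(-205,-57,230),speed=150)
o=get_obs();print(o["t"],o["tcp_pos"],o["wrist_force"])
b=get_image("wrist");a=get_image("scene")[150:290,250:440]
cv2.imwrite("pics/w3.png",b[:,:,::-1]);cv2.imwrite("pics/s3.png",cv2.resize(a,None,fx=3.5,fy=3.5)[:,:,::-1])
k=get_calibration("wrist");M=np.array(k["mount"]);R=Ro.from_euler("xyz",o["ee_rot"],degrees=True).as_matrix()
def proj(p):
    c=M[:3,:3].T@(R.T@(np.array(p)-o["tcp_pos"])-M[:3,3]);return np.round((k["fx"]*c[0]/c[2]+k["cx"],k["fy"]*c[1]/c[2]+k["cy"]))
print("lip exp",proj(W(-224,-80,43)),proj(W(-224,-34,43)),"tab",proj(W(-117,-162,48)),"ltab",proj(W(-117,136,48)),"llip",proj(W(-124,34,43)),proj(W(-124,80,43)))
E
```

```text
26.1833 [528.21784291 -29.48245885 228.76637969] [-1.18221236  0.42859228  0.02874353]
lip exp [295. 192.] [342. 192.] tab [220. 292.] ltab [499. 292.] llip [403. 284.] [446. 284.]
```

View pics/w3.png

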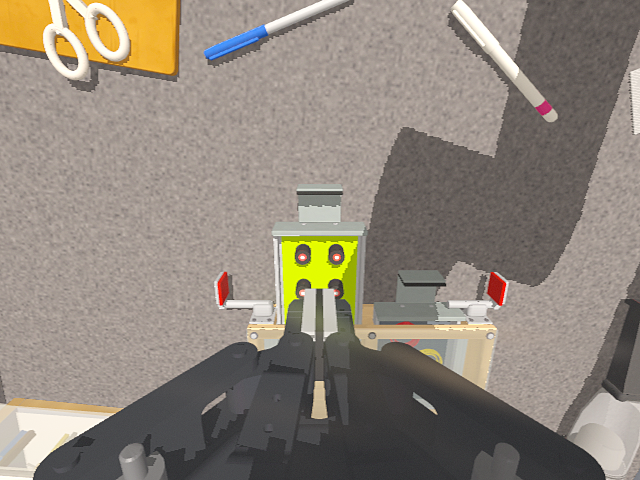

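View pics/s3.png

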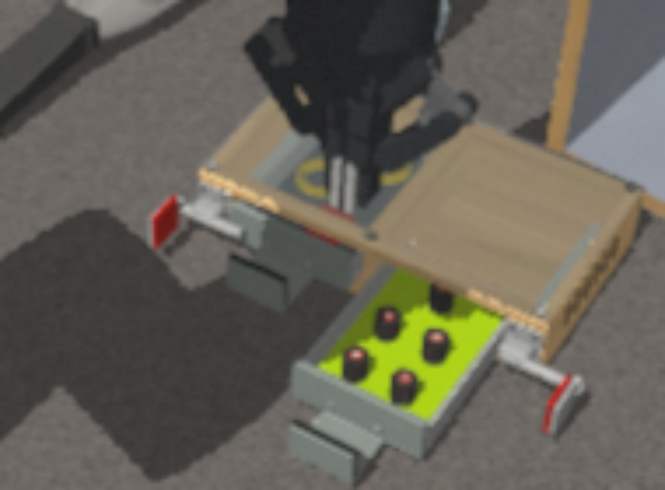

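The wrist view shows the right lip at (296–342, ~192), matching the fully drawn position of row 192. The right tab is outward at (222,290), and the left tab (497,290) and left pull are where they were. All five drums are in the liner, and the arm is clear.

```bash
python3 -c "
from station import *
print(get_obs()['wrist_force']);print(sign_off())"
```

```text
[ 0.00537058  0.6875993  -0.46358992]
the job is handed in; nothing more can be done
None
```

The job is done and handed in. The drums were in the right tray. I pushed that tray's bolt out to its stop with the closed fingertip, hooked the lip and drew the tray out until it hit its stop. Then I lifted clear; the robot's clock read about 26 s.

- **Tray and bolt:** In the last pictures the lip sits within a couple of pixels of where a 100 mm draw would put it, and the right bolt is fully out.
- **Drums:** All five are still standing in the green liner.
- **Left tray:** It is still shut, with its bolt where it was.
- **Bystanders:** The arm went near none of them. The scissors, pen and marker look undisturbed in the last picture. I did not re-check the vials, dropper or parts case.
- **Forces:** The force peaked at about 9 N along the push and pull, when I met the two stops.
- **Small disagreement:** The tray's stop came about 3 mm earlier than I predicted. This fits a small error in my cabinet position or in the finger thickness I assumed. The last picture agrees with full travel.

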